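Take down the stack on the birdhouse bench and lay everything out for gluing

ROBOT

A 7-joint arm with a two-finger parallel gripper is mounted at the origin on the work surface. World frame = base frame: x ahead of the robot, y to its left, z up, the work surface at z = 0. Lengths are in m, angles in rad, forces in N, time in s.
With the tool pointing down it reaches from about 0.35 to 0.9 m from the base axis. Payload 8.1 kg.
Tool frame: the origin (TCP) lies at the very end of the fingers, on their centre line; the grasp point (between the pads) lies 19 mm behind it; z points along the fingers, y is the line along which they close (so a half turn about z gives the same grasp; the last joint's range is limited). The gripper opens to 92 mm and grips with 3 to 60 N. Pads are 19 mm wide; open, the fingers measure 130 mm over their backs; the gripper's body (75 mm by 190 mm) begins 47 mm behind the grasp point.
Start: joints at [1.09, 0.434, 0.025, 1.573, -0.012, 1.134, -0.075], TCP at [0.231, -0.581, 0.227] pointing down, gripper open.
Joint ranges: [-2.62, 2.62], [-0.44, 2.09], [-1.27, 1.32], [0.08, 2.57], [-1.32, 4.46], [0.12, 2], [-2.74, 2.74]. Speed limits (rad/s): [2.22, 2.22, 3.01, 3.01, 3.14, 3.14, 3.14].

INTERFACE

Orientations are given as a rotation vector (axis times angle).
In Python, from station import arm gives the robot as it stands.
- The arm moves only by the shell command python3 -m creep 'ROWS'. ROWS is JSON, a list of rows, each a list of 3 entries, a list of its own where there are three numbers: the shift along the tool's x, y, z as a fraction of full scale, then the turn, a rotation vector about the tool's x, y, z as a fraction of full scale, then the opening, from -1 (shut) to 1 (fully open). A call has 1 to 8 rows; each row shifts and turns the commanded pose from where the row before left it, along the tool's axes as they then stand; what a row does not reach is not made up. Full scale, the value 1, is 250 mm for a shift and 0.5 rad for a turn. A row lasts 1/12 s, in which the tool goes at most 41.7 mm and 7.16 degrees, less where a joint would pass 70% of its speed; a pose out of reach is approached as far as the arm can. A call with a number of a shift or a turn outside -1 to 1 is refused whole. A call with a gripper value outside its range is refused whole. The fingers move at their own pace and stop on an object; the grip force is fixed at half the most. Time passes only in rows, so rows that do not move let the fingers close. It gives the time, the measured TCP pose, the force, the opening and the grip force at its end, in the units of the state.
- arm.state(): the state, without advancing time (a new reading comes with each control period).
- arm.snapshot(name): name is "scene" or "top" or "wrist"; returns (picture, depth): 420x560x3 uint8, red, green, blue; 420x560 float32, m along the optical axis (not along the pixel's ray), 0 where there is no reading.
- arm.camera_model(name): a dict with "fx", "fy", "cx", "cy" (pixels), "k1" (the pictures are not rectified: a ray, as slopes to the right and down, at radius r is drawn at 1 + k1 r^2 times it, then the intrinsics apply), "world_to_cam" (4x4, takes a point from world to camera coordinates). Camera axes: x right, y up, looking along -z (the intrinsics and any distortion apply to the point x, -y, -z); pixel columns grow to the right and rows downward; lengths in m; the calibration is good to about 2 mm. A picture is of the moment at which its call begins: read the wrist's pose just before it. camera_model takes no time and is no camera call; for the wrist camera it gives the pose at the moment of the call.
- arm.close_job(): hands the job in; it is judged then, once.
Trained networks look in the newest picture that a camera, given by its name, has taken for a name from the list of things; names that differ only in an ending like _2 or _b are one class to them, and where a whole thing is asked for, a point or a joint stands for the part that bears it (a point fixed in the world has none). Each returns a list of dicts, best first, with "p" (0 to 1); they miss things now and then, are a little off and sometimes report something else, mostly with a low value. They report only what shows in the picture. A call takes as long as a camera call. They do not tell look-alikes from the thing itself.
- arm.masks_of(camera, query): "region" (420x560 bool, what is visible of it) and "bbox" ([centre column, centre row, width, height] as shares, 0 to 1, of the picture: columns of its width, rows of its height, round what is visible of it).
- arm.spot_point(camera, query): "position" ([column, row] as shares, 0 to 1, of the picture: columns of its width, rows of its height: a listed point, or the origin of a listed thing).
The state is a dict: "time_s": time; "joints": joint angles; "qd": joint speeds; "tau": joint torques, N m; "eef_pos": TCP position; "ee_rot": TCP orientation; "ft_force": force on the tool from outside, world axes, zero at the start; "moment": the same for the moment, N m; "gripper_width": finger opening in m; "finger_force": force on a finger pad.
Only numpy, scipy, OpenCV 4.12 (cv2) and the standard library are available. Lean on these libraries where they do the work, as an engineer would, in place of code of your own. Each camera call takes 0.05 s, during which the arm holds its last target. There are 200 camera calls.

TASK

Everything for the next glue-up is piled in one stack: take it apart from the top down, one thing at a time, leaving each where it belongs before you take the next. Stand the white perch knob in the green dish and the tin wholly on the round terracotta coaster, lay the sanding block cork face down, wholly on the black rubber mat with its long side along the mat's, and lay the pine roof board centred across the two blue rails of the gluing cradle, along the cradle. Keep the knob and the tin upright, set them down rather than dropping them, and leave the hammer and the glue bottle where they are.

Things in the scene. Friction and masses are not known exactly. Their poses are not given: they have to be found in the camera images.
- perch_knob: White glazed ceramic perch knob, loose, round, 38 mm tall, standing upright on top of the tin at the start. Flat foot 30 mm in diameter, narrow neck, head 34 mm in diameter from 22 to 33 mm above the foot (grip it there). Origin: centre of the foot's underside; z up along its axis. About 60 g.
- tin: Silvery tin screw-top canister with a pinched dent, loose, round, 64 mm tall, standing on the sanding block. Body 58 mm in diameter (pinched to 53 mm about 23 mm up), lid 60 mm in diameter from 46 to 64 mm up. Origin: centre of its underside; z up along its axis. About 180 g; the lid does not turn.
- sanding_block: Red sanding block with a cork underside, loose, 100 mm long (its x axis) by 56 mm wide (its y axis) by 34 mm high, lying cork face down on the roof board, turned up to 0.2 rad from it. Origin: centre of the cork underside; z up. About 110 g.
- roof_board: Pale pine roof board, loose, 160 mm long (its x axis) by 66 mm wide (its y axis) by 18 mm thick, flat on the bench at the bottom of the stack, with two small dark screw holes near each end. Origin: centre of its underside; z up. About 120 g.
- dish: Green shallow round dish, fixed to the bench: 72 mm across the rim, 8 mm high, inner floor 4 mm above its origin and about 58 mm across. Origin: centre of its underside. Place of the perch knob.
- coaster: Round flat terracotta coaster, fixed: 90 mm in diameter, 6 mm thick, no rim. Origin: centre of its underside. Place of the tin.
- mat: Flat black rubber mat, fixed: 130 mm long (its y axis) by 86 mm wide (its x axis), 4 mm thick. Origin: centre of its underside. Place of the sanding block, long side along the mat's y axis, either way round.
- cradle: Gluing cradle, fixed: plywood base 190 mm long (its y axis), 96 mm wide (x), 6 mm thick; two blue rails run across it along x, 90 mm long, 16 mm wide, centred 55 mm either side of the middle, tops 20 mm above the origin. Origin: centre of its underside. Place of the roof board: on top of both rails, its length along the cradle's y axis, either way round.
- hammer: Pin hammer with a blue handle, 240 mm long, loose, lying on the right part of the bench (negative y); its handle runs to its -x. Origin on its underside. A bystander: leave it.
- glue: Yellow glue bottle with a blue label and an orange cap, 52 mm in diameter and 110 mm tall, loose, standing on the left part of the bench (positive y). Origin: centre of its underside. A bystander: leave it.
Things that resemble listed ones, but are neither listed nor needed, are in the scene too. Leave any turquoise or yellow look-alike of the tin alone.

How it is judged:
On the way, in this order (a step that is already met when the one before it is completed fails the run):
1. the perch knob stands in the dish, released (horizontal distance between perch_knob and dish below 0.018 m and z of perch_knob in the frame of dish below 0.008 m and angle between perch_knob's own z axis and vertical below 0.15 rad and contact force between the fingers and perch_knob below 0.5 N and linear speed of perch_knob below 0.03 m/s), for 0.2 s.
2. then the tin stands on the coaster, released (horizontal distance between tin and coaster below 0.016 m and z of tin in the frame of coaster below 0.01 m and angle between tin's own z axis and vertical below 0.1 rad and contact force between the fingers and tin below 0.5 N and linear speed of tin below 0.03 m/s), for 0.2 s.
3. then the sanding block lies on the mat, released (x of sanding_block in the frame of mat between -0.016 and 0.016 m and y of sanding_block in the frame of mat between -0.016 and 0.016 m and z of sanding_block in the frame of mat between 0 and 0.008 m and angle between the x axis of sanding_block and the y axis of mat, either way round below 0.26 rad and angle between sanding_block's own z axis and vertical below 0.1 rad and contact force between the fingers and sanding_block below 0.5 N and linear speed of sanding_block below 0.03 m/s), for 0.2 s.
4. then the roof board lies on the cradle, released (x of roof_board in the frame of cradle between -0.016 and 0.016 m and y of roof_board in the frame of cradle between -0.016 and 0.016 m and z of roof_board in the frame of cradle between 0.017 and 0.025 m and angle between the x axis of roof_board and the y axis of cradle, either way round below 0.26 rad and angle between roof_board's own z axis and vertical below 0.1 rad and contact force between the fingers and roof_board below 0.5 N and linear speed of roof_board below 0.03 m/s), for 0.2 s.
At the end, for the whole second after the job is handed in: Knob upright on the dish floor within 18 mm of its centre; tin upright on the coaster within 16 mm; block cork down on the mat and board on both cradle rails, each within 16 mm along and across and 0.26 rad of the place's length; all released, at rest (all of step 1 and all of step 2 and all of step 3 and all of step 4); the robot touches nothing.
It fails at once if the knob or the tin is tipped over (0.7 rad) (angle between any of perch_knob, tin's own z axis and vertical above 0.7 rad).
It fails at once if the knob or the tin is dropped (faster than 0.7 m/s out of the fingers) ((linear speed of perch_knob above 0.7 m/s and contact force between the fingers and perch_knob below 0.05 N) or (linear speed of tin above 0.7 m/s and contact force between the fingers and tin below 0.05 N)).
It fails at once if the hammer or the glue bottle is shifted by 30 mm (distance of any of hammer, glue from where it was at the start of the episode above 0.03 m).
It also fails if it takes over 112 s, if anything falls off the work surface, if the arm or the gripper's body presses on something with over 40 N, if the wrist force passes 120 N, or if a joint passes its speed limit or range.

## Working session

There is one attempt and no reset: what is moved stays moved. The work goes in short steps, Python scripts to look and compute and a shell command to move; the robot and the scene stay as the last step left them, time stands still between calls to the robot, and variables do not carry over. Pictures are saved under pics/ and viewed, at most 14 in all, crops included, and the job is handed in when it is done.

```bash
ls; mkdir -p pics; cat > h.py <<'E'
import numpy as np, cv2
from station import arm
from scipy.spatial.transform import Rotation as R
def snap(n,save=None):
    m=arm.camera_model(n); p,d=arm.snapshot(n)
    if save: cv2.imwrite('pics/'+save+'.png',p[:,:,::-1])
    return p,d,m
def world(m,uv,depth):
    """pixels (N,2), depth (N,) -> world (N,3)"""
    uv=np.asarray(uv,float).reshape(-1,2); depth=np.atleast_1d(depth)
    a=np.c_[(uv[:,0]-m['cx'])/m['fx'],(uv[:,1]-m['cy'])/m['fy']]; s=a.copy()
    for _ in range(20): s=a/(1+m['k1']*(s**2).sum(1,keepdims=True))
    c=np.c_[s[:,0]*depth,-s[:,1]*depth,-depth]
    T=np.linalg.inv(np.array(m['world_to_cam']))
    return c@T[:3,:3].T+T[:3,3]
def cloud(m,d,mask):
    v,u=np.nonzero(mask&(d>0)); return world(m,np.c_[u,v],d[v,u])
E
python3 - <<'E'
from h import *
print(arm.state())
for n in('scene','top'):
    p,d,m=snap(n,n+'0')
    print(n,m['fx'],m['k1'],np.linalg.inv(np.array(m['world_to_cam']))[:3,3].round(3),(d>0).mean())
    for q in 'perch_knob tin sanding_block roof_board dish coaster mat cradle hammer glue'.split():
        for r in arm.masks_of(n,q)[:3]:
            w=cloud(m,d,r['region'])
            if len(w)<5: print(q,r['p'],len(w)); continue
            z=w[:,2]; t=w[z>np.percentile(z,90)-.006]
            rc=cv2.minAreaRect((t[:,:2]*1000).astype(np.float32))
            print(q,round(r['p'],2),'px',(np.array(r['bbox'])[:2]*[560,420]).round(),'n',len(w),'z',np.percentile(z,[2,50,97]).round(3),'topmed',np.median(t,0).round(3),'rect',np.round(rc[0]),np.round(rc[1]),round(rc[2]))
E
```

```text
pics
{'time_s': 0.0, 'joints': array([ 1.09038467,  0.4352022 ,  0.02498947,  1.57411251, -0.0115979 ,
        1.13398106, -0.07507309]), 'qd': array([-8.52097851e-04, -5.88869696e-04, -3.77258709e-04, -3.66977956e-04,
        4.40723580e-04,  8.28579476e-04,  3.37156787e-05]), 'tau': array([-4.56086937e-04, -6.67852306e+01,  9.85517576e-01, -3.14450240e+01,
       -6.02394319e-02,  4.28712065e-02,  1.21629478e-04]), 'eef_pos': array([ 0.23030198, -0.58046913,  0.22595211]), 'ee_rot': array([-3.08425290e+00, -5.89572916e-01,  6.88560266e-04]), 'ft_force': array([-0.61742979, -0.2797673 , -0.06316941]), 'moment': array([0.05029312, 0.05736924, 0.04654605]), 'finger_force': 0.0, 'gripper_width': 0.09180638958531574}
scene 432.32048751224096 -0.05229815345842153 [ 0.964 -0.45   0.868] 0.9960289115646258
perch_knob 0.69 px [169. 254.] n 282 z [0.117 0.151 0.157] topmed [ 0.454 -0.284  0.154] rect [ 453. -284.] [30. 28.] 79
tin 0.93 px [121. 323.] n 1104 z [0.003 0.063 0.067] topmed [ 0.455 -0.428  0.065] rect [ 453. -428.] [60. 60.] 53
tin 0.9 px [173. 269.] n 750 z [0.052 0.108 0.119] t
[... 2135 characters left out ...]
[70. 68.] 45
coaster 0.83 px [339. 152.] n 849 z [0.002 0.006 0.01 ] topmed [ 0.642 -0.19   0.006] rect [ 644. -190.] [85. 88.] 89
mat 0.73 px [149. 230.] n 1738 z [0.001 0.004 0.007] topmed [0.448 0.31  0.004] rect [450. 310.] [ 89. 132.] 12
cradle 0.66 px [265. 225.] n 2768 z [0.003 0.007 0.022] topmed [0.457 0.063 0.02 ] rect [459.  17.] [ 88. 126.] 5
hammer 0.76 px [409. 144.] n 1106 z [0.002 0.024 0.029] topmed [ 0.684 -0.337  0.025] rect [ 660. -374.] [239.  89.] 53
hammer 0.26 px [206. 151.] n 553 z [-0.     0.004  0.009] topmed [0.654 0.168 0.005] rect [654. 168.] [70. 69.] 51
glue 0.86 px [121. 154.] n 612 z [0.001 0.069 0.111] topmed [0.643 0.372 0.109] rect [644. 372.] [21. 24.] 6
```

View pics/scene0.png

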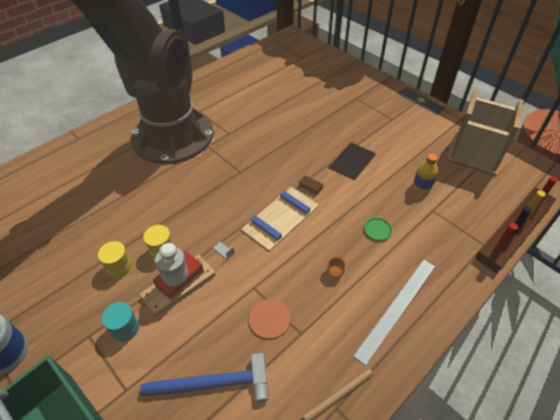

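View pics/top0.png

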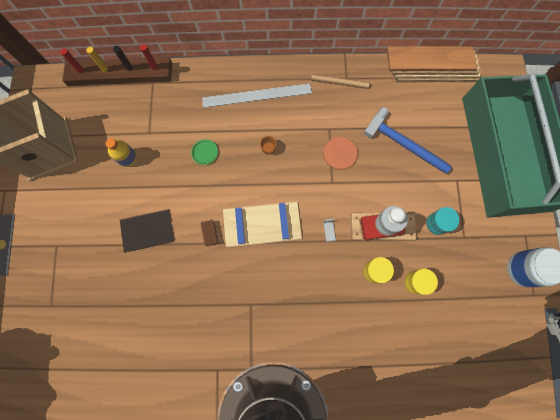

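Stack at scene px (172,268) / top px (393,222): white knob on the silver tin, on the red block, on the board. Turquoise (444,220) and yellow (380,270), (425,282) look-alikes stand beside it. The dish is at top (205,152), coaster (340,152), mat (147,231) and cradle (262,224). I'll move above the stack and look again with the wrist camera.

```bash
Z='[0,0,0]'
python3 -m creep '[[[0.126,-0.077,0],[0,0,0],1],[[0.126,-0.077,0],[0,0,0],1],[[0.126,-0.077,0],[0,0,0],1],[[0.126,-0.077,0],[0,0,0],1],[[0.126,-0.077,0],[0,0,0],1],[[0.126,-0.077,0],[0,0,0],1],[[0.126,-0.077,0],[0,0,0],1],[[0.126,-0.077,0],[0,0,0],1]]'
python3 -m creep '[[[0.126,-0.077,0],[0,0,0],1],[[0.126,-0.077,0],[0,0,0],1],[[0,0,0],[0,0,-0.238],1],[[0,0,0],[0,0,-0.238],1],[[0,0,0],[0,0,-0.238],1],[[0,0,0],[0,0,-0.238],1],[[0,0,0],[0,0,-0.238],1]]'
python3 -m creep '[[[0,0,0],[0,0,-0.238],1],[[0,0,0],[0,0,-0.238],1],[[0,0,0],[0,0,-0.238],1],[[0,0,0],[0,0,-0.238],1],[[0,0,0],[0,0,-0.238],1],[[0,0,0],[0,0,0],1],[[0,0,0],[0,0,0],1]]'
cat >> h.py <<'E'
def go(x,y,z,theta):
    """needed shift in tool axes (full-scale units) and turn (about tool z) to TCP x,y,z with tool x at theta deg"""
    s=arm.state(); r=R.from_rotvec(s['ee_rot']); M=r.as_matrix()
    th=np.degrees(np.arctan2(M[1,0],M[0,0])); dt=(theta-th+180)%360-180
    dl=np.array([x,y,z])-s['eef_pos']
    T=R.from_matrix(np.c_[[np.cos(np.radians(theta)),np.sin(np.radians(theta)),0],[np.sin(np.radians(theta)),-np.cos(np.radians(theta)),0],[0,0,-1]])
    print('pos',s['eef_pos'].round(4),'th',th.round(1),'tilt',np.degrees(np.arccos(-M[2,2])).round(2),'t',s['time_s'],'w',s['gripper_width'].round(4))
    print(' shift now-axes',(M.T@dl/.25).round(3),'shift after-turn axes',(T.as_matrix().T@dl/.25).round(3),'turn',((r.inv()*T).as_rotvec()/.5).round(3))
def look(n,qs,save=None):
    p,d,m=snap(n,save)
    for q in qs.split():
        for r in arm.masks_of(n,q)[:2]:
            w=cloud(m,d,r['region'])
            if len(w)<5: continue
            z=w[:,2]; t=w[z>np.percentile(z,90)-.006]
            rc=cv2.minAreaRect((t[:,:2]*1000).astype(np.float32)); px=(np.array(r['bbox'])*[560,420,560,420]).round()
            print(n,q,round(r['p'],2),'px',px,'n',len(w),'z',np.percentile(z,[2,50,97]).round(3),'rect',np.round(rc[0]),np.round(rc[1]),round(rc[2],1))
E
python3 - <<'E'
from h import *
go(.452,-.284,.2,93)
look('wrist','perch_knob tin sanding_block roof_board','w1')
look('scene','cradle')
E
```

```text
time_s: 1.77
eef_pos: [0.4088, -0.3434, 0.227]
ee_rot: [3.085, 0.59, 0.0]
ft_force: [1.1, -0.9, -0.5]
gripper_width: 0.0917
finger_force: 0.0
time_s: 2.35
eef_pos: [0.4524, -0.2857, 0.2268]
ee_rot: [2.773, 1.477, 0.0]
ft_force: [-0.2, -0.1, 0.8]
gripper_width: 0.0915
finger_force: 0.0
time_s: 2.93
eef_pos: [0.4523, -0.286, 0.2268]
ee_rot: [2.229, 2.214, 0.0]
ft_force: [-0.5, -0.1, -0.1]
gripper_width: 0.0916
finger_force: 0.0Traceback (most recent call last):
  File "<stdin>", line 2, in <module>
  File "h.py", line 24, in go
    print('pos',s['eef_pos'].round(4),'th',th.round(1),'tilt',np.degrees(np.arccos(-M[2,2])).round(2),'t',s['time_s'],'w',s['gripper_width'].round(4))
                                                                                                                          ^^^^^^^^^^^^^^^^^^^^^^^^
AttributeError: 'float' object has no attribute 'round'
```

```bash
sed -i "s/s\['gripper_width'\].round(4)/round(s['gripper_width'],4)/" h.py
python3 - <<'E'
from h import *
go(.452,-.284,.2,93)
look('wrist','perch_knob tin sanding_block roof_board','w1')
look('scene','cradle')
E
```

```text
pos [ 0.4523 -0.286   0.2268] th 89.6 tilt 0.01 t 2.9333 w 0.0916
 shift now-axes [ 0.008 -0.001  0.107] shift after-turn axes [ 0.008 -0.001  0.107] turn [ 0.    -0.    -0.119]
wrist perch_knob 0.59 px [280. 212.  44.  47.] n 1692 z [0.119 0.153 0.156] rect [ 450. -281.] [32. 33.] 25.6
wrist tin 0.98 px [273. 196.  69.  73.] n 2423 z [0.056 0.116 0.118] rect [ 446. -280.] [59. 54.] 10.8
wrist tin 0.88 px [156. 245.  69.  61.] n 2710 z [0.005 0.064 0.066] rect [ 342. -326.] [151.  44.] 32.7
wrist sanding_block 0.82 px [271. 155.  56.  55.] n 2069 z [0.029 0.052 0.054] rect [ 441. -250.] [56. 49.] 7.1
wrist roof_board 0.66 px [278. 175.  61. 139.] n 2261 z [0.017 0.019 0.02 ] rect [ 446. -284.] [160.  66.] 88.0
scene cradle 0.57 px [279. 220.  82.  66.] n 2294 z [0.002 0.007 0.022] rect [462.  18.] [ 89. 129.] 4.5
```

View pics/w1.png

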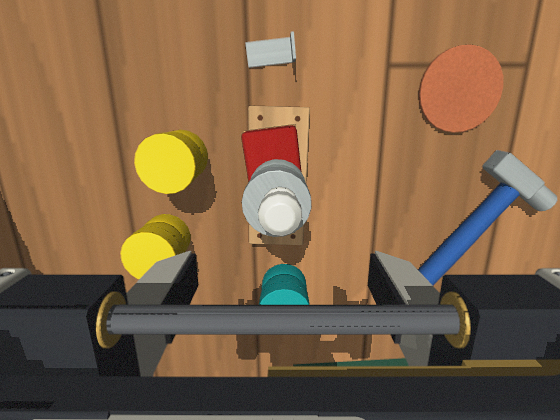

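Knob at (280,212), centred in the wrist view at about (0.451, −0.283). I'll descend, grip the head and lift.

```bash
python3 -m creep '[[[0.012,-0.005,0.1],[0,0,0],1],[[0,0,0.1],[0,0,0],1],[[0,0,0.1],[0,0,0],1],[[0,0,0.06],[0,0,0],1],[[0,0,0.04],[0,0,0],1],[[0,0,0],[0,0,0],1],[[0,0,0],[0,0,0],1]]'
python3 -m creep '[[[0,0,0],[0,0,0],-1],[[0,0,0],[0,0,0],-1],[[0,0,0],[0,0,0],-1],[[0,0,0],[0,0,0],-1],[[0,0,0],[0,0,0],-1],[[0,0,0],[0,0,0],-1],[[0,0,0],[0,0,0],-1],[[0,0,0],[0,0,0],-1]]'
python3 -m creep '[[[0,0,-0.02],[0,0,0],-1],[[0,0,-0.06],[0,0,0],-1],[[0,0,-0.08],[0,0,0],-1],[[0,0,-0.06],[0,0,0],-1],[[0,0,-0.02],[0,0,0],-1],[[0,0,0],[0,0,0],-1]]'
python3 - <<'E'
from h import *
go(.655,.169,.187,89.6)
look('scene','perch_knob tin dish')
look('wrist','tin sanding_block','w2')
E
```

```text
time_s: 3.87
eef_pos: [0.4512, -0.2828, 0.1269]
ee_rot: [-2.225, -2.218, 0.0]
ft_force: [-0.7, -0.2, -0.2]
gripper_width: 0.0915
finger_force: 0.0
time_s: 4.53
eef_pos: [0.4511, -0.2828, 0.1268]
ee_rot: [2.225, 2.218, 0.0]
ft_force: [1.0, 1.2, -0.2]
gripper_width: 0.0431
finger_force: 0.0
time_s: 5.03
eef_pos: [0.4518, -0.2832, 0.1881]
ee_rot: [2.223, 2.216, 0.001]
ft_force: [1.2, -0.0, -1.5]
gripper_width: 0.0324
finger_force: 30.0
pos [ 0.4518 -0.2832  0.1881] th 89.8 tilt 0.15 t 5.0333 w 0.0324
 shift now-axes [1.811 0.807 0.004] shift after-turn axes [1.815 0.8   0.004] turn [0.005 0.003 0.008]
scene tin 0.97 px [122. 322.  36.  40.] n 1031 z [0.008 0.064 0.067] rect [ 454. -428.] [60. 59.] 23.0
scene tin 0.92 px [172. 270.  36.  39.] n 872 z [0.053 0.113 0.119] rect [ 480. -303.] [ 58. 116.] 60.0
scene dish 0.78 px [378. 228.  29.  20.] n 501 z [0.002 0.006 0.011] rect [656. 167.] [68. 70.] 9.9
wrist tin 0.97 px [142. 260.  80.  60.] n 2858 z [0.005 0.059 0.066] rect [ 304. -346.] [59. 35.] 16.4
wrist tin 0.77 px [278. 212.  80.  84.] n 4495 z [0.06  0.117 0.118] rect [ 446. -279.] [59. 50.] 6.6
wrist sanding_block 0.69 px [272. 165.  67.  64.] n 2691 z [0.025 0.052 0.054] rect [ 441. -250.] [56. 48.] 7.0
```

View pics/w2.png

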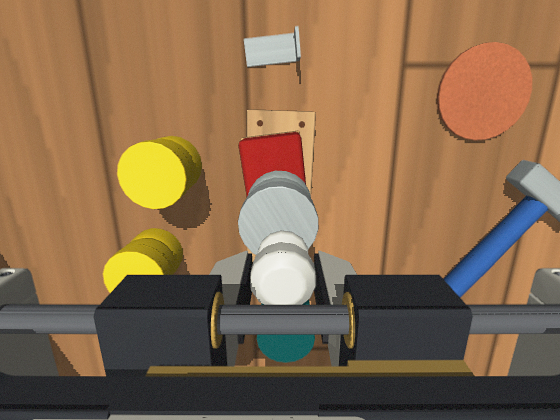

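Knob held between the fingers at (283,270), with the tin still standing at (278,218). I'll carry the knob over the dish.

```bash
python3 -m creep '[[[0.07,0.03,0],[0,0,0],-1],[[0.13,0.057,0],[0,0,0],-1],[[0.13,0.057,0],[0,0,0],-1],[[0.13,0.057,0],[0,0,0],-1],[[0.13,0.057,0],[0,0,0],-1],[[0.13,0.057,0],[0,0,0],-1],[[0.13,0.057,0],[0,0,0],-1],[[0.13,0.057,0],[0,0,0],-1]]'
python3 -m creep '[[[0.13,0.057,0],[0,0,0],-1],[[0.13,0.057,0],[0,0,0],-1],[[0.13,0.057,0],[0,0,0],-1],[[0.13,0.057,0],[0,0,0],-1],[[0.13,0.057,0],[0,0,0],-1],[[0.13,0.057,0],[0,0,0],-1],[[0.055,0.03,0],[0,0,0],-1],[[0,0,0],[0,0,0],-1]]'
python3 - <<'E'
from h import *
go(.655,.169,.03,90)
look('wrist','perch_knob dish coaster')
look('scene','perch_knob dish')
p,d,m=snap('top'); s=arm.state()
look('top','cradle coaster mat')
for n in('wrist','scene'):
    p,d,m=snap(n); v,u=np.mgrid[:420,:560]
    w=cloud(m,d,np.ones_like(d,bool)); pc=p[d>0]
    k=(np.hypot(w[:,0]-s['eef_pos'][0],w[:,1]-s['eef_pos'][1])<.022)&(w[:,2]<s['eef_pos'][2]+.03)&(pc.min(1)>120)&(w[:,2]>.1)
    print(n,k.sum(),w[k].min(0) if k.any() else'',w[k].max(0) if k.any() else '', s['eef_pos'])
    for a in np.arange(.15,.22,.005):
        b=k&(abs(w[:,2]-a)<.0025)
        if b.sum()>3: print(round(a,3),b.sum(),w[b].min(0).round(3),w[b].max(0).round(3))
E
```

```text
time_s: 6.05
eef_pos: [0.5594, -0.0366, 0.1863]
ee_rot: [-2.225, -2.218, 0.001]
ft_force: [0.8, -0.9, -0.7]
gripper_width: 0.0328
finger_force: 30.0
time_s: 6.72
eef_pos: [0.6528, 0.1761, 0.1857]
ee_rot: [-2.217, -2.222, -0.002]
ft_force: [-0.9, -0.0, -0.3]
gripper_width: 0.0328
finger_force: 30.0
pos [0.6528 0.1761 0.1857] th 90.1 tilt 0.18 t 6.7167 w 0.0328
 shift now-axes [-0.03   0.009  0.623] shift after-turn axes [-0.028  0.009  0.623] turn [-0.002 -0.006  0.005]
wrist perch_knob 0.6 px [283. 269.  63.  71.] n 3810 z [0.17  0.203 0.205] rect [653. 179.] [29. 32.] 88.6
wrist dish 0.96 px [287. 196.  69.  64.] n 3285 z [0.003 0.005 0.009] rect [657. 169.] [68. 69.] 7.1
scene perch_knob 0.74 px [390. 179.  11.  18.] n 247 z [0.154 0.198 0.206] rect [652. 165.] [27. 31.] 29.4
scene dish 0.8 px [378. 228.  31.  22.] n 520 z [0.002 0.006 0.011] rect [656. 168.] [68. 71.] 83.5
top coaster 0.57 px [342. 151.  37.  32.] n 598 z [0.001 0.006 0.009] rect [ 653. -203.] [89. 59.] 40.8
top mat 0.76 px [125. 235.  15.  32.] n 226 z [0.    0.004 0.007] rect [373. 230.] [366.  75.] 63.7
wrist 3812 [0.63425053 0.15773623 0.1689074 ] [0.66855643 0.18744398 0.20736484] [0.65275618 0.16890835 0.18689119]
0.17 201 [0.639 0.173 0.169] [0.667 0.185 0.172]
0.175 293 [0.64  0.175 0.173] [0.666 0.185 0.177]
0.19 79 [0.639 0.18  0.189] [0.666 0.187 0.192]
0.195 215 [0.638 0.177 0.193] [0.666 0.187 0.197]
0.2 740 [0.634 0.158 0.198] [0.669 0.187 0.202]
0.205 2284 [0.638 0.159 0.203] [0.668 0.186 0.207]
scene 138 [0.63605307 0.15323091 0.1706674 ] [0.66632678 0.18298716 0.20729739] [0.65275618 0.16890835 0.18689119]
0.17 11 [0.64  0.156 0.171] [0.666 0.172 0.172]
0.175 12 [0.644 0.157 0.173] [0.66  0.164 0.176]
0.2 29 [0.636 0.154 0.198] [0.665 0.178 0.202]
0.205 86 [0.637 0.153 0.203] [0.665 0.183 0.207]
```

```bash
python3 -m creep '[[[0,0.011,0.1],[0,0,0],-1],[[0,0,0.12],[0,0,0],-1],[[0,0,0.12],[0,0,0],-1],[[0,0,0.12],[0,0,0],-1],[[0,0,0.1],[0,0,0],-1],[[0,0,0.05],[0,0,0],-1],[[0,0,0.03],[0,0,0],-1],[[0,0,0],[0,0,0],-1]]'
python3 -m creep '[[[0,0,0],[0,0,0],-1],[[0,0,0],[0,0,0],-1]]'
python3 - <<'E'
from h import *
go(.656,.169,.0225,90); print(arm.state()['ft_force'])
look('scene','perch_knob')
E
```

```text
time_s: 8.08
eef_pos: [0.6552, 0.1702, 0.0258]
ee_rot: [-2.224, -2.218, 0.002]
ft_force: [-0.1, 0.2, 0.1]
gripper_width: 0.0326
finger_force: 30.0
time_s: 8.25
eef_pos: [0.6566, 0.1708, 0.0285]
ee_rot: [2.224, 2.217, 0.004]
ft_force: [-0.6, 0.4, -0.6]
gripper_width: 0.0324
finger_force: 30.0
pos [0.6566 0.1708 0.0285] th 89.8 tilt 0.15 t 8.25 w 0.0324
 shift now-axes [-0.007 -0.003  0.024] shift after-turn axes [-0.007 -0.002  0.024] turn [ 0.005 -0.002 -0.006]
[-0.57865847  0.40922685 -0.63475678]
scene perch_knob 0.57 px [380. 223.   9.  18.] n 169 z [0.011 0.042 0.05 ] rect [663. 160.] [24. 52.] 50.3
```

```bash
python3 -m creep '[[[-0.005,0,0.008],[0,0,0],-1],[[0,0,0.004],[0,0,0],-1],[[0,0,0],[0,0,0],-1]]'
python3 -m creep '[[[0,0,0.005],[0,0,0],-1],[[0,0,0],[0,0,0],-1],[[0,0,0],[0,0,0],-1]]'
```

```text
time_s: 8.6
eef_pos: [0.6559, 0.1688, 0.0241]
ee_rot: [2.225, 2.217, 0.001]
ft_force: [-0.1, -0.8, 1.2]
gripper_width: 0.0328
finger_force: 30.0
time_s: 8.85
eef_pos: [0.656, 0.1688, 0.024]
ee_rot: [2.225, 2.217, 0.001]
ft_force: [-2.9, -3.0, 13.1]
gripper_width: 0.0324
finger_force: 30.0
```

```bash
python3 -m creep '[[[0,0,-0.003],[0,0,0],-1],[[0,0,0],[0,0,0],-0.5],[[0,0,0],[0,0,0],0],[[0,0,0],[0,0,0],1],[[0,0,0],[0,0,0],1],[[0,0,0],[0,0,0],1],[[0,0,0],[0,0,0],1],[[0,0,0],[0,0,0],1]]'
python3 -m creep '[[[0,0,0],[0,0,0],1],[[0,0,-0.05],[0,0,0],1],[[0,0,-0.1],[0,0,0],1],[[0,0,-0.15],[0,0,0],1],[[0,0,-0.15],[0,0,0],1],[[0,0,-0.15],[0,0,0],1],[[0,0,-0.1],[0,0,0],1],[[0,0,0],[0,0,0],1]]'
python3 - <<'E'
from h import *
go(.446,-.283,.2,89.7)
look('wrist','perch_knob dish coaster')
look('scene','perch_knob dish')
look('top','cradle coaster mat tin')
E
```

```text
time_s: 9.52
eef_pos: [0.6553, 0.1691, 0.023]
ee_rot: [-2.225, -2.218, 0.0]
ft_force: [-0.1, -0.7, 0.4]
gripper_width: 0.0679
finger_force: 0.0
time_s: 10.18
eef_pos: [0.6583, 0.1707, 0.2063]
ee_rot: [2.222, 2.215, 0.015]
ft_force: [0.7, -1.0, 0.6]
gripper_width: 0.0915
finger_force: 0.0
pos [0.6583 0.1707 0.2063] th 89.8 tilt 0.62 t 10.1833 w 0.0915
 shift now-axes [-1.817 -0.844  0.01 ] shift after-turn axes [-1.819 -0.84   0.025] turn [ 0.02  -0.007  0.004]
wrist perch_knob 0.71 px [279. 191.  32.  34.] n 929 z [0.005 0.041 0.044] rect [656. 169.] [32. 32.] 72.4
wrist dish 0.64 px [278. 185.  66.  62.] n 2156 z [0.003 0.005 0.01 ] rect [656. 168.] [70. 69.] 51.5
scene perch_knob 0.72 px [380. 225.  11.  14.] n 214 z [0.006 0.038 0.046] rect [656. 168.] [30. 29.] 40.0
scene dish 0.85 px [377. 228.  29.  23.] n 350 z [0.002 0.006 0.011] rect [658. 164.] [71. 63.] 26.1
top coaster 0.61 px [342. 152.  31.  31.] n 558 z [0.003 0.006 0.009] rect [ 654. -202.] [85. 58.] 44.3
top coaster 0.17 px [393. 221.  31.  28.] n 633 z [0.069 0.117 0.12 ] rect [ 444. -284.] [60. 55.] 87.0
top mat 0.65 px [126. 234.  11.  34.] n 205 z [0.001 0.004 0.008] rect [366. 225.] [376.  74.] 62.3
top tin 0.9 px [442. 222.  30.  32.] n 683 z [0.003 0.064 0.068] rect [ 450. -427.] [58. 56.] 60.6
top tin 0.87 px [421. 282.  35.  25.] n 691 z [0.003 0.064 0.068] rect [ 305. -359.] [59. 57.] 75.7
```

Knob stands centred in the dish (wrist px (279,191)). Back to the tin.

```bash
python3 -m creep '[[[-0.13,-0.06,0],[0,0,0],1],[[-0.13,-0.06,0],[0,0,0],1],[[-0.13,-0.06,0],[0,0,0],1],[[-0.13,-0.06,0],[0,0,0],1],[[-0.13,-0.06,0],[0,0,0],1],[[-0.13,-0.06,0],[0,0,0],1],[[-0.13,-0.06,0],[0,0,0],1],[[-0.13,-0.06,0],[0,0,0],1]]'
python3 -m creep '[[[-0.13,-0.06,0],[0,0,0],1],[[-0.13,-0.06,0],[0,0,0],1],[[-0.13,-0.06,0],[0,0,0],1],[[-0.13,-0.06,0],[0,0,0],1],[[-0.13,-0.06,0],[0,0,0],1],[[-0.1,-0.04,0],[0,0,0],1],[[0,0,0],[0,0,0],1],[[0,0,0],[0,0,0],1]]'
cat > tinfit.py <<'E'
from h import *
for n in('wrist','scene','top'):
    p,d,m=snap(n); w=cloud(m,d,np.ones_like(d,bool))
    t=w[(np.hypot(w[:,0]-.447,w[:,1]+.282)<.05)&(w[:,2]>.110)&(w[:,2]<.122)]
    if len(t)>20:
        c,r=cv2.minEnclosingCircle((t[:,:2]*1000).astype(np.float32)); print(n,len(t),np.round(c,1),round(r,1),np.median(t[:,2]).round(4))
E
python3 - <<'E'
from tinfit import *
go(.446,-.283,.2,89.7)
look('scene','perch_knob tin cradle mat coaster')
E
```

```text
time_s: 11.45
eef_pos: [0.5338, -0.092, 0.1983]
ee_rot: [2.225, 2.218, 0.0]
ft_force: [0.2, -1.4, -0.3]
gripper_width: 0.0921
finger_force: 0.0
time_s: 12.12
eef_pos: [0.4482, -0.2795, 0.1982]
ee_rot: [2.229, 2.214, -0.001]
ft_force: [0.6, 0.3, 0.0]
gripper_width: 0.0916
finger_force: 0.0
wrist 4399 [ 447.  -283.6] 30.2 0.1167
scene 513 [ 448.1 -285.6] 29.8 0.1167
top 437 [ 445.1 -283.9] 30.1 0.117
pos [ 0.4498 -0.2765  0.1983] th 89.9 tilt 0.04 t 12.2667 w 0.0923
 shift now-axes [-0.026 -0.015 -0.007] shift after-turn axes [-0.026 -0.015 -0.007] turn [ 0.001 -0.001  0.008]
scene perch_knob 0.73 px [381. 225.  11.  19.] n 224 z [0.004 0.038 0.045] rect [656. 168.] [30. 30.] 19.1
scene tin 0.84 px [171. 269.  37.  38.] n 859 z [0.059 0.115 0.119] rect [ 477. -302.] [ 57. 115.] 59.1
scene tin 0.64 px [115. 260.  32.  33.] n 839 z [0.004 0.062 0.067] rect [ 309. -360.] [55. 56.] 11.6
scene cradle 0.86 px [279. 220.  80.  64.] n 2186 z [0.003 0.007 0.022] rect [462.  18.] [ 90. 128.] 4.9
scene mat 0.6 px [352. 161.  47.  34.] n 919 z [0.    0.004 0.007] rect [452. 311.] [ 86. 132.] 11.4
scene coaster 0.82 px [270. 318.  39.  45.] n 1369 z [0.001 0.007 0.009] rect [ 646. -189.] [88. 93.] 54.9
scene coaster 0.34 px [381. 224.  11.  16.] n 214 z [0.004 0.038 0.045] rect [656. 167.] [30. 29.] 7.9
```

```bash
python3 -m creep '[[[-0.03,-0.011,0],[0,0,0],1],[[0,0,0.08],[0,0,0],1],[[0,0,0.1],[0,0,0],1],[[0,0,0.1],[0,0,0],1],[[0,0,0.09],[0,0,0],1],[[0,0,0.05],[0,0,0],1],[[0,0,0.021],[0,0,0],1],[[0,0,0],[0,0,0],1]]'
python3 -m creep '[[[0,0,0],[0,0,0],-1],[[0,0,0],[0,0,0],-1],[[0,0,0],[0,0,0],-1],[[0,0,0],[0,0,0],-1],[[0,0,0],[0,0,0],-1],[[0,0,0],[0,0,0],-1],[[0,0,0],[0,0,0],-1],[[0,0,0],[0,0,0],-1]]'
python3 -m creep '[[[0,0,0],[0,0,0],-1],[[0,0,0],[0,0,0],-1],[[0,0,0],[0,0,0],-1]]'
```

```text
time_s: 13.23
eef_pos: [0.4455, -0.2854, 0.0869]
ee_rot: [-2.224, -2.216, 0.001]
ft_force: [-0.1, -0.1, 0.3]
gripper_width: 0.0923
finger_force: 0.0
time_s: 13.9
eef_pos: [0.4467, -0.2855, 0.0884]
ee_rot: [2.224, 2.217, 0.0]
ft_force: [-0.0, -0.6, 5.2]
gripper_width: 0.0591
finger_force: 30.0
time_s: 14.15
eef_pos: [0.4467, -0.2855, 0.0884]
ee_rot: [2.224, 2.217, 0.0]
ft_force: [0.6, 0.2, 5.8]
gripper_width: 0.0594
finger_force: 30.0
```

```bash
python3 -m creep '[[[0,0,-0.02],[0,0,0],-1],[[0,0,-0.06],[0,0,0],-1],[[0,0,-0.08],[0,0,0],-1],[[0,0,-0.08],[0,0,0],-1],[[0,0,-0.04],[0,0,0],-1],[[0,0,-0.02],[0,0,0],-1],[[0,0,0],[0,0,0],-1]]'
python3 -m creep '[[[0.02,0.05,0],[0,0,0],-1],[[0.06,0.12,0],[0,0,0],-1],[[0.06,0.13,0],[0,0,0],-1],[[0.06,0.13,0],[0,0,0],-1],[[0.06,0.13,0],[0,0,0],-1],[[0.06,0.12,0],[0,0,0],-1],[[0.04,0.08,0],[0,0,0],-1],[[0.02,0.04,0],[0,0,0],-1]]'
python3 -m creep '[[[0,0,0],[0,0,0],-1],[[0,0,0],[0,0,0],-1]]'
python3 - <<'E'
from h import *
go(.646,-.190,.045,90)
look('wrist','tin coaster','w3')
look('scene','tin coaster sanding_block')
look('top','coaster sanding_block roof_board')
p,d,m=snap('wrist'); w=cloud(m,d,np.ones_like(d,bool)); s=arm.state()['eef_pos']; t=w[(np.hypot(*(w[:,:2]-s[:2]).T)<.06)&(w[:,2]>s[2]-.08)&(w[:,2]<s[2]+.032)]
print(np.histogram(t[:,2],12)); print(len(t),t.min(0),t.max(0),s)
E
```

```text
time_s: 14.73
eef_pos: [0.4466, -0.2855, 0.1636]
ee_rot: [2.224, 2.217, 0.0]
ft_force: [0.5, 0.3, -1.7]
gripper_width: 0.0591
finger_force: 30.0
time_s: 15.4
eef_pos: [0.6494, -0.1867, 0.1609]
ee_rot: [-2.219, -2.221, -0.002]
ft_force: [-0.2, 0.8, -1.5]
gripper_width: 0.0593
finger_force: 30.0
time_s: 15.57
eef_pos: [0.6461, -0.1905, 0.1614]
ee_rot: [-2.223, -2.218, 0.002]
ft_force: [-1.0, 0.2, -1.5]
gripper_width: 0.0594
finger_force: 30.0
pos [ 0.6461 -0.1905  0.1614] th 89.9 tilt 0.14 t 15.5667 w 0.0594
 shift now-axes [0.002 0.001 0.466] shift after-turn axes [ 0.002 -0.     0.466] turn [-0.005 -0.001 -0.004]
wrist tin 0.63 px [282. 271. 132. 149.] n 11633 z [0.133 0.189 0.191] rect [ 647. -188.] [57. 60.] 28.5
wrist tin 0.56 px [ 11. 250.  21.  38.] n 621 z [0.002 0.011 0.024] rect [ 456. -200.] [229.  26.] 30.0
wrist coaster 0.57 px [282. 180.  93.  68.] n 4310 z [0.005 0.007 0.008] rect [ 647. -177.] [67. 89.] 89.2
scene tin 0.97 px [124. 322.  35.  44.] n 1075 z [0.005 0.064 0.067] rect [ 454. -427.] [60. 58.] 74.0
scene tin 0.93 px [116. 262.  31.  35.] n 849 z [0.004 0.062 
[... 388 characters left out ...]
66 px [339. 154.  38.  36.] n 626 z [0.003 0.006 0.009] rect [ 623. -170.] [ 85. 108.] 42.9
top sanding_block 0.41 px [380. 228.  64.  31.] n 462 z [0.002 0.019 0.022] rect [ 423. -218.] [107. 278.] 21.9
top roof_board 0.75 px [380. 228.  64.  31.] n 444 z [0.004 0.019 0.023] rect [ 432. -231.] [100. 250.] 19.2
(array([ 159,  217,  286,  507,   15,  205,  386,  472,  588,  858,  978,
       9127]), array([0.12749946, 0.13313661, 0.13877377, 0.14441092, 0.15004808,
       0.15568524, 0.16132239, 0.16695955, 0.1725967 , 0.17823386,
       0.18387102, 0.18950817, 0.19514533]))
13798 [ 0.59943013 -0.21889722  0.12749946] [ 0.69383257 -0.15910292  0.19514533] [ 0.6465606  -0.19111563  0.16314567]
```

View pics/w3.png

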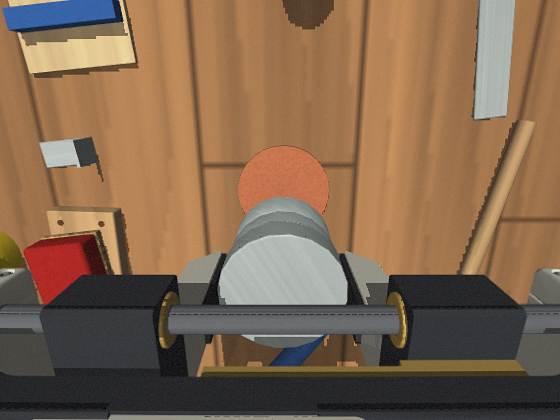

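Tin at (282,280), held upright above the coaster (283,185). Lowering.

```bash
python3 -m creep '[[[0,0,0.04],[0,0,0],-1],[[0,0,0.09],[0,0,0],-1],[[0,0,0.1],[0,0,0],-1],[[0,0,0.1],[0,0,0],-1],[[0,0,0.08],[0,0,0],-1],[[0,0,0.04],[0,0,0],-1],[[0,0,0.015],[0,0,0],-1],[[0,0,0],[0,0,0],-1]]'
python3 -m creep '[[[0,0,0],[0,0,0],-1],[[0,0,0],[0,0,0],-1],[[0,0,0],[0,0,0],-1]]'
python3 -m creep '[[[0,0,0.006],[0,0,0],-1],[[0,0,0.0],[0,0,0],-1],[[0,0,0],[0,0,0],-1]]'
```

```text
time_s: 16.83
eef_pos: [0.6463, -0.1908, 0.0459]
ee_rot: [-2.224, -2.217, 0.001]
ft_force: [-0.4, 0.0, -1.4]
gripper_width: 0.0595
finger_force: 30.0
time_s: 17.08
eef_pos: [0.6475, -0.1911, 0.0481]
ee_rot: [2.224, 2.217, 0.002]
ft_force: [-0.4, 0.6, -1.0]
gripper_width: 0.0589
finger_force: 30.0
time_s: 17.33
eef_pos: [0.6467, -0.191, 0.0455]
ee_rot: [2.225, 2.218, 0.0]
ft_force: [-0.3, 0.7, -2.1]
gripper_width: 0.0592
finger_force: 30.0
```

```bash
python3 -m creep '[[[0,0,0.006],[0,0,0],-1],[[0,0,0.0],[0,0,0],-1],[[0,0,0],[0,0,0],-1]]'
python3 -m creep '[[[0,0,0.005],[0,0,0],-1],[[0,0,0.0],[0,0,0],-1],[[0,0,0],[0,0,0],-1]]'
```

```text
time_s: 17.58
eef_pos: [0.6465, -0.1909, 0.0436]
ee_rot: [-2.225, -2.218, 0.0]
ft_force: [0.6, 0.2, -1.4]
gripper_width: 0.0596
finger_force: 30.0
time_s: 17.83
eef_pos: [0.6468, -0.1909, 0.0426]
ee_rot: [2.225, 2.218, 0.0]
ft_force: [-0.8, 0.3, -0.5]
gripper_width: 0.0592
finger_force: 30.0
```

```bash
python3 -m creep '[[[0,0,0.004],[0,0,0],-1],[[0,0,0.0],[0,0,0],-1],[[0,0,0],[0,0,0],-1]]'
python3 -m creep '[[[0,0,0],[0,0,0],0.2],[[0,0,0],[0,0,0],0.5],[[0,0,0],[0,0,0],1],[[0,0,0],[0,0,0],1],[[0,0,0],[0,0,0],1],[[0,0,0],[0,0,0],1],[[0,0,0],[0,0,0],1]]'
python3 -m creep '[[[0,0,-0.04],[0,0,0],1],[[0,0,-0.1],[0,0,0],1],[[0,0,-0.15],[0,0,0],1],[[0,0,-0.15],[0,0,0],1],[[0,0,-0.15],[0,0,0],1],[[0,0,-0.1],[0,0,0],1],[[0,0,0],[0,0,0],1]]'
python3 - <<'E'
from h import *
go(.446,-.277,.21,96)
look('wrist','tin coaster')
look('scene','tin sanding_block roof_board cradle mat')
look('top','tin sanding_block roof_board')
E
```

```text
time_s: 18.08
eef_pos: [0.6469, -0.1909, 0.0425]
ee_rot: [2.224, 2.218, 0.0]
ft_force: [-2.0, -0.3, 8.6]
gripper_width: 0.0592
finger_force: 30.0
time_s: 18.67
eef_pos: [0.6466, -0.191, 0.0413]
ee_rot: [-2.225, -2.218, 0.0]
ft_force: [-0.5, 0.3, -0.1]
gripper_width: 0.0907
finger_force: 0.0
time_s: 19.25
eef_pos: [0.6497, -0.1911, 0.2218]
ee_rot: [2.219, 2.212, 0.009]
ft_force: [0.9, -0.1, 0.4]
gripper_width: 0.0921
finger_force: 0.0
pos [ 0.6497 -0.1911  0.2218] th 89.8 tilt 0.61 t 19.25 w 0.0921
 shift now-axes [-0.346 -0.814  0.039] shift after-turn axes [-0.256 -0.846  0.047] turn [ 0.021  0.005 -0.216]
wrist tin 0.63 px [279. 186.  56.  68.] n 3090 z [0.023 0.071 0.072] rect [ 647. -188.] [58. 58.] 21.2
wrist tin 0.61 px [ 24. 239.  48.  60.] n 2301 z [0.003 0.037 0.065] rect [ 449. -201.] [243.  37.] 30.8
wrist coaster 0.96 px [277. 169.  79.  56.] n 1704 z [0.005 0.007 0.008] rect [ 646. -178.] [89. 68.] 0.7
scene tin 0.93 px [115. 261.  33.  37.] n 892 z [0.001 0.062 0.067] rect [ 308. -360.] [61. 57.] 5.5
scene tin 0.9 px [159. 243.  34.  33.] n 781 z [0.005 0.063 0.067] rec
[... 390 characters left out ...]
220.  50.  61.] n 808 z [0.002 0.007 0.021] rect [476.  22.] [ 59. 121.] 4.2
scene cradle 0.5 px [376. 229.  28.  20.] n 250 z [0.002 0.006 0.011] rect [658. 163.] [69. 59.] 25.1
scene mat 0.76 px [351. 162.  49.  36.] n 974 z [0.    0.004 0.007] rect [451. 312.] [ 88. 138.] 10.3
top tin 0.98 px [343. 148.  25.  30.] n 473 z [0.019 0.069 0.073] rect [ 617. -169.] [ 57. 107.] 49.4
top tin 0.72 px [377. 271.  31.  28.] n 608 z [0.012 0.065 0.067] rect [ 335. -258.] [57. 58.] 85.8
top sanding_block 0.64 px [383. 226.  41.  27.] n 989 z [0.026 0.053 0.056] rect [ 442. -277.] [55. 98.] 6.7
top roof_board 0.75 px [382. 227.  63.  31.] n 601 z [0.007 0.019 0.022] rect [ 444. -283.] [153.  66.] 88.7
```

Tin centred on the coaster (wrist px (279,186), 647/−188 mm). On to the sanding block.

```bash
python3 -m creep '[[[-0.05,-0.118,0],[0,0,0],1],[[-0.05,-0.118,0],[0,0,0],1],[[-0.05,-0.118,0],[0,0,0],1],[[-0.05,-0.118,0],[0,0,0],1],[[-0.05,-0.118,0],[0,0,0],1],[[-0.05,-0.118,0],[0,0,0],1],[[-0.045,-0.105,0],[0,0,0],1]]'
python3 -m creep '[[[0,0,0.1],[0,0,-0.126],1],[[0,0,0.1],[0,0,-0.126],1],[[0,0,0.06],[0,0,0],1],[[0,0,0],[0,0,0],1],[[0,0,0],[0,0,0],1],[[0,0,0],[0,0,0],1]]'
cat > top.py <<'E'
from h import *
def toprect(n,c,rad,z0,z1,save=None):
    "rectangle of what lies between heights z0,z1 near c, any class"
    p,d,m=snap(n,save); w=cloud(m,d,np.ones_like(d,bool))
    t=w[(np.hypot(w[:,0]-c[0],w[:,1]-c[1])<rad)&(w[:,2]>z0)&(w[:,2]<z1)]
    rc=cv2.minAreaRect((t[:,:2]*1000).astype(np.float32)); print(n,len(t),'rect',np.round(rc[0],1),np.round(rc[1],1),round(rc[2],1),'z',np.median(t[:,2]).round(4))
E
python3 - <<'E'
from top import *
go(.444,-.277,.027,97)
for n in('wrist','scene','top'): toprect(n,(.445,-.277),.07,.046,.058,'w4' if n=='wrist' else None)
E
```

```text
time_s: 20.48
eef_pos: [0.4411, -0.2773, 0.214]
ee_rot: [2.225, 2.217, -0.001]
ft_force: [-0.0, -0.9, -0.2]
gripper_width: 0.0917
finger_force: 0.0
time_s: 20.98
eef_pos: [0.4439, -0.2767, 0.15]
ee_rot: [2.08, 2.353, 0.001]
ft_force: [0.7, -0.5, -0.2]
gripper_width: 0.0916
finger_force: 0.0
pos [ 0.4439 -0.2767  0.15  ] th 97.0 tilt 0.08 t 20.9833 w 0.0916
 shift now-axes [-0.001 -0.     0.492] shift after-turn axes [-0.001  0.     0.492] turn [0.002 0.001 0.001]
wrist 7839 rect [ 444.1 -274.9] [56.1 99.1] 6.8 z 0.0527
scene 924 rect [ 446.  -276.4] [58.1 99.7] 6.8 z 0.0526
top 778 rect [ 442.6 -273.2] [56.7 91.7] 6.5 z 0.0528
```

View pics/w4.png

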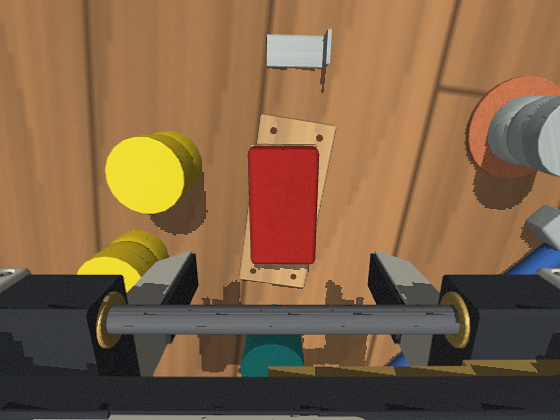

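Block at (283,205), aligned between the fingers. Descend and grip.

```bash
python3 -m creep '[[[0.006,0,0.08],[0,0,0],1],[[0,0,0.1],[0,0,0],1],[[0,0,0.1],[0,0,0],1],[[0,0,0.1],[0,0,0],1],[[0,0,0.06],[0,0,0],1],[[0,0,0.03],[0,0,0],1],[[0,0,0.018],[0,0,0],1],[[0,0,0],[0,0,0],1]]'
python3 -m creep '[[[0,0,0],[0,0,0],-1],[[0,0,0],[0,0,0],-1],[[0,0,0],[0,0,0],-1],[[0,0,0],[0,0,0],-1],[[0,0,0],[0,0,0],-1],[[0,0,0],[0,0,0],-1],[[0,0,0],[0,0,0],-1],[[0,0,0],[0,0,0],-1]]'
python3 -m creep '[[[0,0,0],[0,0,0],-1],[[0,0,-0.02],[0,0,0],-1],[[0,0,-0.06],[0,0,0],-1],[[0,0,-0.1],[0,0,0],-1],[[0,0,-0.12],[0,0,0],-1],[[0,0,-0.1],[0,0,0],-1],[[0,0,0],[0,0,0],-1],[[0,0,0],[0,0,0],-1]]'
python3 - <<'E'
from top import *
go(.451,.311,.127,102)
for n in('wrist','scene','top'): toprect(n,(.445,-.286),.09,.011,.026)
look('scene','cradle mat')
E
```

```text
time_s: 21.8
eef_pos: [0.4432, -0.2751, 0.027]
ee_rot: [2.081, 2.354, -0.0]
ft_force: [-0.3, 0.2, 0.0]
gripper_width: 0.0921
finger_force: 0.0
time_s: 22.47
eef_pos: [0.4432, -0.2752, 0.0273]
ee_rot: [2.08, 2.353, 0.0]
ft_force: [-0.3, 1.6, 4.4]
gripper_width: 0.0556
finger_force: 30.0
time_s: 23.13
eef_pos: [0.4435, -0.2755, 0.1282]
ee_rot: [2.079, 2.351, 0.001]
ft_force: [-0.6, -0.1, -1.9]
gripper_width: 0.0559
finger_force: 30.0
pos [ 0.4435 -0.2755  0.1282] th 97.0 tilt 0.15 t 23.1333 w 0.0559
 shift now-axes [2.325e+00 3.170e-01 1.000e-03] shift after-turn axes [2.289 0.517 0.005] turn [ 0.004  0.004 -0.174]
wrist 4566 rect [ 416.6 -232.5] [137.7  54.9] 15.6 z 0.0187
scene 1938 rect [ 447.  -285.7] [161.7  69.1] 88.7 z 0.0186
top 585 rect [ 445.6 -251.2] [90.  65.9] 88.0 z 0.0189
scene cradle 0.85 px [278. 220.  74.  65.] n 2272 z [0.002 0.007 0.022] rect [460.  18.] [ 92. 127.] 4.7
scene mat 0.79 px [352. 163.  44.  32.] n 888 z [0.    0.004 0.007] rect [453. 309.] [ 85. 128.] 11.3
```

```bash
python3 -m creep '[[[0.07,0.01,0],[0,0,0],-1],[[0.14,0.019,0],[0,0,0],-1],[[0.14,0.019,0],[0,0,0],-1],[[0.14,0.019,0],[0,0,0],-1],[[0.14,0.019,0],[0,0,0],-1],[[0.14,0.019,0],[0,0,0],-1],[[0.14,0.019,0],[0,0,0],-1],[[0.14,0.019,0],[0,0,0],-1]]'
python3 -m creep '[[[0.14,0.019,0],[0,0,0],-1],[[0.14,0.019,0],[0,0,0],-1],[[0.14,0.019,0],[0,0,0],-1],[[0.14,0.019,0],[0,0,0],-1],[[0.14,0.019,0],[0,0,0],-1],[[0.14,0.019,0],[0,0,0],-1],[[0.14,0.019,0],[0,0,0],-1],[[0.14,0.019,0],[0,0,0],-1]]'
python3 -m creep '[[[0.1,0.014,0],[0,0,0],-1],[[0.05,0.007,0],[0,0,-0.08],-1],[[0,0,0],[0,0,-0.08],-1],[[0,0,0],[0,0,0],-1],[[0,0,0],[0,0,0],-1],[[0,0,0],[0,0,0],-1],[[0,0,0],[0,0,0],-1]]'
python3 - <<'E'
from top import *
go(.451,.310,.014,101.5)
look('wrist','mat sanding_block','w5')
toprect('wrist',arm.state()['eef_pos'],.07,.13,.165)
look('scene','mat')
look('top','cradle')
E
```

```text
time_s: 24.1
eef_pos: [0.4456, -0.0086, 0.1266]
ee_rot: [-2.08, -2.353, 0.001]
ft_force: [0.2, 0.4, -1.3]
gripper_width: 0.0552
finger_force: 30.0
time_s: 24.77
eef_pos: [0.449, 0.2739, 0.1263]
ee_rot: [-2.081, -2.354, 0.002]
ft_force: [0.8, -0.3, -0.2]
gripper_width: 0.0562
finger_force: 30.0
time_s: 25.35
eef_pos: [0.4505, 0.309, 0.1268]
ee_rot: [1.987, 2.433, -0.001]
ft_force: [-0.5, -1.3, -1.1]
gripper_width: 0.0559
finger_force: 30.0
pos [0.4505 0.309  0.1268] th 101.5 tilt 0.05 t 25.35 w 0.0559
 shift now-axes [0.004 0.003 0.451] shift after-turn axes [0.003 0.003 0.451] turn [-0.001  0.002  0.   ]
wrist sanding_block 0.92 px [284. 272. 127. 192.] n 18978 z [0.126 0.152 0.153] rect [450. 312.] [56. 93.] 11.5
wrist 21266 rect [450.2 312.3] [90.5 95.6] 13.3 z 0.1524
scene mat 0.91 px [353. 162.  43.  34.] n 922 z [-0.     0.004  0.007] rect [451. 310.] [ 87. 135.] 10.7
top cradle 0.73 px [263. 225.  80.  40.] n 2908 z [0.001 0.007 0.022] rect [459.  17.] [ 89. 126.] 5.2
```

View pics/w5.png

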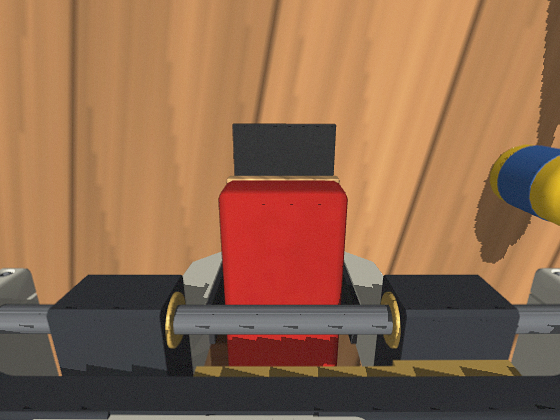

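Block at (284,272), aligned over the mat (284,150). Lowering.

```bash
python3 -m creep '[[[0.002,0,0.05],[0,0,0],-1],[[0,0,0.09],[0,0,0],-1],[[0,0,0.1],[0,0,0],-1],[[0,0,0.1],[0,0,0],-1],[[0,0,0.06],[0,0,0],-1],[[0,0,0.03],[0,0,0],-1],[[0,0,0.015],[0,0,0],-1],[[0,0,0],[0,0,0],-1]]'
python3 -m creep '[[[0,0,0],[0,0,0],-1],[[0,0,0],[0,0,0],-1],[[0,0,0],[0,0,0],-1]]'
python3 -m creep '[[[0,0,0.007],[0,0,0],-1],[[0,0,0],[0,0,0],-1],[[0,0,0],[0,0,0],-1]]'
python3 -m creep '[[[0,0,0.005],[0,0,0],-1],[[0,0,0],[0,0,0],-1],[[0,0,0],[0,0,0],-1]]'
```

```text
time_s: 26.42
eef_pos: [0.45, 0.3108, 0.0155]
ee_rot: [-1.985, -2.435, 0.001]
ft_force: [-0.2, -0.2, -1.5]
gripper_width: 0.0557
finger_force: 30.0
time_s: 26.67
eef_pos: [0.4507, 0.3111, 0.0167]
ee_rot: [1.985, 2.434, 0.003]
ft_force: [0.2, -0.3, -1.5]
gripper_width: 0.0559
finger_force: 30.0
time_s: 26.92
eef_pos: [0.4502, 0.3107, 0.0141]
ee_rot: [1.985, 2.435, 0.0]
ft_force: [0.2, -0.6, -1.4]
gripper_width: 0.0555
finger_force: 30.0
time_s: 27.17
eef_pos: [0.4502, 0.3108, 0.0133]
ee_rot: [1.985, 2.435, 0.0]
ft_force: [-1.9, -2.2, 6.9]
gripper_width: 0.0557
finger_force: 30.0
```

```bash
python3 -m creep '[[[0,0,0],[0,0,0],0.2],[[0,0,0],[0,0,0],0.5],[[0,0,0],[0,0,0],1],[[0,0,0],[0,0,0],1],[[0,0,0],[0,0,0],1],[[0,0,0],[0,0,0],1],[[0,0,0],[0,0,0],1]]'
python3 -m creep '[[[0,0,-0.04],[0,0,0],1],[[0,0,-0.1],[0,0,0],1],[[0,0,-0.15],[0,0,0],1],[[0,0,-0.15],[0,0,0],1],[[0,0,-0.15],[0,0,0],1],[[0,0,-0.1],[0,0,0],1],[[0,0,0],[0,0,0],1],[[0,0,0],[0,0,0],1]]'
python3 - <<'E'
from top import *
go(.446,-.286,.185,88)
for n in('wrist','scene','top'): toprect(n,(.45,.31),.08,.028,.045)
look('wrist','mat')
look('scene','roof_board')
look('top','roof_board')
E
```

```text
time_s: 27.75
eef_pos: [0.4501, 0.3107, 0.0126]
ee_rot: [-1.985, -2.435, 0.0]
ft_force: [0.7, -0.8, -0.1]
gripper_width: 0.0896
finger_force: 0.0
time_s: 28.42
eef_pos: [0.4508, 0.3114, 0.1874]
ee_rot: [1.984, 2.434, 0.006]
ft_force: [-0.3, 0.1, 0.8]
gripper_width: 0.0915
finger_force: 0.0
pos [0.4508 0.3114 0.1874] th 101.6 tilt 0.22 t 28.4167 w 0.0915
 shift now-axes [-2.337 -0.5    0.005] shift after-turn axes [-2.389  0.064  0.01 ] turn [ 0.007 -0.003  0.475]
wrist 5700 rect [450.3 310.6] [56.  99.1] 11.4 z 0.0387
scene 540 rect [452.1 306.8] [ 56.3 101.8] 11.1 z 0.0372
top 917 rect [449.2 307.1] [57.6 99.6] 12.5 z 0.0382
wrist mat 0.85 px [284. 183.  86. 120.] n 3896 z [0.003 0.005 0.006] rect [451. 313.] [ 87. 130.] 11.4
scene roof_board 0.65 px [178. 283.  71.  64.] n 2032 z [0.006 0.018 0.022] rect [ 447. -286.] [161.  69.] 89.5
top roof_board 0.67 px [383. 227.  68.  31.] n 1757 z [0.008 0.019 0.022] rect [ 444. -287.] [160.  67.] 88.6
```

Block lies aligned on the mat. Turning and going to the board.

```bash
python3 -m creep '[[[0,0,0],[0,0,0.235],1],[[0,0,0],[0,0,0.235],1],[[-0.13,0.003,0],[0,0,0],1],[[-0.146,0.004,0],[0,0,0],1],[[-0.146,0.004,0],[0,0,0],1],[[-0.146,0.004,0],[0,0,0],1],[[-0.146,0.004,0],[0,0,0],1],[[-0.146,0.004,0],[0,0,0],1]]'
python3 -m creep '[[[-0.146,0.004,0],[0,0,0],1],[[-0.146,0.004,0],[0,0,0],1],[[-0.146,0.004,0],[0,0,0],1],[[-0.146,0.004,0],[0,0,0],1],[[-0.146,0.004,0],[0,0,0],1],[[-0.146,0.004,0],[0,0,0],1],[[-0.146,0.004,0],[0,0,0],1],[[-0.146,0.004,0],[0,0,0],1]]'
python3 -m creep '[[[-0.146,0.004,0],[0,0,0],1],[[-0.146,0.004,0],[0,0,0],1],[[-0.07,0.001,0],[0,0,0],1],[[0,0,0],[0,0,0],1],[[0,0,0],[0,0,0],1],[[0,0,0],[0,0,0],1]]'
python3 - <<'E'
from top import *
for n in('wrist','scene','top'): toprect(n,(.446,-.286),.09,.011,.026,'w6' if n=='wrist' else None)
go(.446,-.286,.006,88)
p,d,m=snap('wrist'); w=cloud(m,d,np.ones_like(d,bool))
t=w[(np.hypot(w[:,0]-.336,w[:,1]+.259)<.025)]; print('yellow top',np.percentile(t[:,2],[50,98]))
E
```

```text
time_s: 29.53
eef_pos: [0.4486, 0.094, 0.1851]
ee_rot: [-2.256, -2.186, 0.0]
ft_force: [-0.3, 0.8, 0.9]
gripper_width: 0.0917
finger_force: 0.0
time_s: 30.2
eef_pos: [0.4472, -0.1982, 0.1852]
ee_rot: [2.257, 2.186, -0.0]
ft_force: [0.8, -0.4, 0.4]
gripper_width: 0.0917
finger_force: 0.0
time_s: 30.7
eef_pos: [0.447, -0.2858, 0.185]
ee_rot: [-2.255, -2.186, -0.001]
ft_force: [-0.6, 0.3, 1.2]
gripper_width: 0.0917
finger_force: 0.0
wrist 10076 rect [ 417.9 -283.6] [159.8 123. ] 88.0 z 0.0187
scene 1962 rect [ 419.3 -284.7] [160.9 126.3] 88.1 z 0.0187
top 1346 rect [ 444.8 -278.6] [144.6  66.3] 88.5 z 0.0189
pos [ 0.4473 -0.2855  0.1853] th 88.3 tilt 0.02 t 30.85 w 0.0917
 shift now-axes [-0.002 -0.005  0.717] shift after-turn axes [-0.002 -0.005  0.717] turn [ 0.    -0.001  0.01 ]
yellow top [0.06461787 0.06609967]
```

View pics/w6.png

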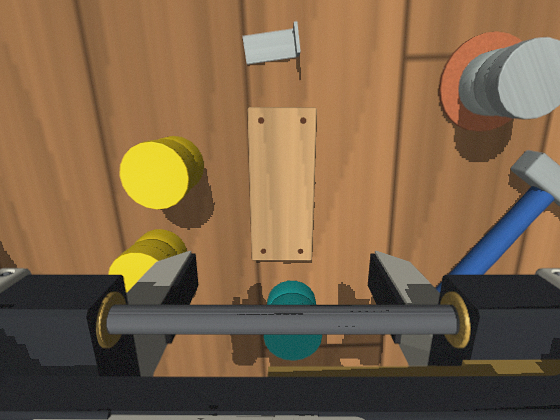

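Board at (283,183), aligned between the fingers and clear of the yellow tins (155,175). Descend.

```bash
python3 -m creep '[[[0,-0.005,0.08],[0,0,0],1],[[0,0,0.12],[0,0,0],1],[[0,0,0.12],[0,0,0],1],[[0,0,0.12],[0,0,0],1],[[0,0,0.12],[0,0,0],1],[[0,0,0.08],[0,0,0],1],[[0,0,0.045],[0,0,0],1],[[0,0,0],[0,0,0],1]]'
python3 -m creep '[[[0,0,0],[0,0,0],1],[[0,0,0.013],[0,0,0],1],[[0,0,0.012],[0,0,0],1],[[0,0,0],[0,0,0],1],[[0,0,0],[0,0,0],1],[[0,0,0],[0,0,0],1]]'
python3 -m creep '[[[0,0,0],[0,0,0],-1],[[0,0,0],[0,0,0],-1],[[0,0,0],[0,0,0],-1],[[0,0,0],[0,0,0],-1],[[0,0,0],[0,0,0],-1],[[0,0,0],[0,0,0],-1],[[0,0,0],[0,0,0],-1],[[0,0,0],[0,0,0],-1]]'
```

```text
time_s: 31.57
eef_pos: [0.4446, -0.2856, 0.0121]
ee_rot: [-2.253, -2.184, 0.001]
ft_force: [-0.6, 0.8, -0.3]
gripper_width: 0.092
finger_force: 0.0
time_s: 32.07
eef_pos: [0.4459, -0.2872, 0.0082]
ee_rot: [2.256, 2.185, 0.0]
ft_force: [0.9, -0.1, -0.2]
gripper_width: 0.0918
finger_force: 0.0
time_s: 32.73
eef_pos: [0.4457, -0.2869, 0.0077]
ee_rot: [2.257, 2.186, -0.0]
ft_force: [-0.5, 0.4, -0.4]
gripper_width: 0.0659
finger_force: 30.0
```

```bash
python3 -m creep '[[[0,0,-0.02],[0,0,0],-1],[[0,0,-0.06],[0,0,0],-1],[[0,0,-0.1],[0,0,0],-1],[[0,0,-0.1],[0,0,0],-1],[[0,0,-0.08],[0,0,0],-1],[[0,0,-0.04],[0,0,0],-1],[[0,0,0],[0,0,0],-1]]'
python3 -m creep '[[[0.05,0.001,0],[0,0,0],-1],[[0.12,0.002,0],[0,0,0],-1],[[0.14,0.001,0],[0,0,0],-1],[[0.14,0.001,0],[0,0,0],-1],[[0.14,0.001,0],[0,0,0],-1],[[0.14,0.001,0],[0,0,0],-1],[[0.14,0.001,0],[0,0,0],-1],[[0.14,0.001,0],[0,0,0],-1]]'
python3 -m creep '[[[0.13,0.002,0],[0,0,0],-1],[[0.07,0.001,0],[0,0,-0.117],-1],[[0,0,0],[0,0,-0.117],-1],[[0,0,0],[0,0,0],-1],[[0,0,0],[0,0,0],-1],[[0,0,0],[0,0,0],-1]]'
python3 - <<'E'
from top import *
go(.460,.0175,.028,95)
s=arm.state()['eef_pos']
look('wrist','cradle roof_board','w7')
for n in('wrist','scene','top'): toprect(n,s,.09,s[2]+.004,s[2]+.017)
look('scene','cradle roof_board')
E
```

```text
time_s: 33.32
eef_pos: [0.4469, -0.2876, 0.1099]
ee_rot: [2.254, 2.183, 0.002]
ft_force: [-0.4, -0.2, -1.2]
gripper_width: 0.0656
finger_force: 30.0
time_s: 33.98
eef_pos: [0.4543, -0.0323, 0.1063]
ee_rot: [-2.255, -2.185, 0.003]
ft_force: [0.9, 0.7, -1.1]
gripper_width: 0.0653
finger_force: 30.0
time_s: 34.48
eef_pos: [0.4578, 0.0143, 0.107]
ee_rot: [-2.128, -2.31, 0.002]
ft_force: [-0.1, -0.2, -1.0]
gripper_width: 0.0656
finger_force: 30.0
pos [0.4578 0.0143 0.107 ] th 94.7 tilt 0.09 t 34.4833 w 0.0656
 shift now-axes [0.012 0.01  0.316] shift after-turn axes [0.012 0.01  0.316] turn [-0.003  0.001 -0.01 ]
wrist cradle 0.65 px [287.  95. 130.  27.] n 3421 z [0.005 0.007 0.008] rect [454. 105.] [98. 19.] 4.7
wrist roof_board 0.79 px [281. 238. 152. 260.] n 30977 z [0.117 0.118 0.119] rect [457.  28.] [ 66. 138.] 4.6
wrist 31806 rect [457.1  27.7] [ 99.2 138.7] 5.0 z 0.1185
scene 959 rect [459.4   6.1] [151.6  98. ] 82.5 z 0.1176
top 0 rect [0. 0.] [0. 0.] 0.0 z nan
scene cradle 0.95 px [278. 222.  81.  56.] n 1893 z [0.003 0.007 0.022] rect [491.  14.] [142. 123.] 80.9
scene roof_board 0.86 px [269. 192.  47.  50.] n 989 z [0.101 0.117 0.12 ] rect [466.  11.] [ 80. 152.] 5.1
scene roof_board 0.17 px [380. 223.   9.  16.] n 210 z [0.005 0.038 0.045] rect [656. 167.] [29. 31.] 37.2
  return _methods._mean(a, axis=axis, dtype=dtype,
  ret = ret.dtype.type(ret / rcount)
```

View pics/w7.png

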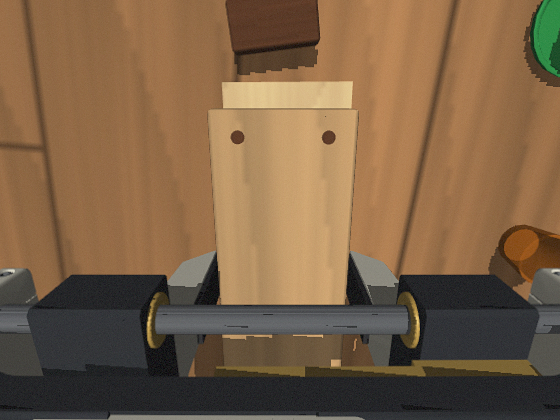

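Board at (283,210), aligned over the cradle; its far edge is at row 110 and the cradle's at row 82. Lowering.

```bash
python3 -m creep '[[[0.006,0.009,0.04],[0,0,0],-1],[[0,0,0.08],[0,0,0],-1],[[0,0,0.09],[0,0,0],-1],[[0,0,0.05],[0,0,0],-1],[[0,0,0.03],[0,0,0],-1],[[0,0,0.01],[0,0,0],-1],[[0,0,0],[0,0,0],-1],[[0,0,0],[0,0,0],-1]]'
python3 -m creep '[[[0,0,0.006],[0,0,0],-1],[[0,0,0],[0,0,0],-1],[[0,0,0],[0,0,0],-1]]'
python3 -m creep '[[[0,0,0.005],[0,0,0],-1],[[0,0,0],[0,0,0],-1],[[0,0,0],[0,0,0],-1]]'
```

```text
time_s: 35.6
eef_pos: [0.4609, 0.0172, 0.033]
ee_rot: [2.125, 2.314, 0.001]
ft_force: [0.9, 0.3, -0.2]
gripper_width: 0.0655
finger_force: 30.0
time_s: 35.85
eef_pos: [0.4609, 0.017, 0.0317]
ee_rot: [2.125, 2.313, 0.001]
ft_force: [-0.4, -0.2, -1.7]
gripper_width: 0.0656
finger_force: 30.0
time_s: 36.1
eef_pos: [0.4605, 0.017, 0.03]
ee_rot: [2.125, 2.314, -0.0]
ft_force: [-0.1, 0.3, -1.8]
gripper_width: 0.0657
finger_force: 30.0
```

```bash
python3 -m creep '[[[0,0,0.005],[0,0,0],-1],[[0,0,0],[0,0,0],-1],[[0,0,0],[0,0,0],-1]]'
python3 -m creep '[[[0,0,0.005],[0,0,0],-1],[[0,0,0],[0,0,0],-1],[[0,0,0],[0,0,0],-1]]'
```

```text
time_s: 36.35
eef_pos: [0.4604, 0.017, 0.0286]
ee_rot: [-2.125, -2.314, 0.0]
ft_force: [-0.4, 0.3, -0.4]
gripper_width: 0.0655
finger_force: 30.0
time_s: 36.6
eef_pos: [0.4606, 0.017, 0.0277]
ee_rot: [2.125, 2.314, 0.0]
ft_force: [-1.0, 0.2, 4.5]
gripper_width: 0.0655
finger_force: 30.0
```

Contact on the rails. Release, rise and verify.

```bash
python3 -m creep '[[[0,0,0],[0,0,0],0.5],[[0,0,0],[0,0,0],0.8],[[0,0,0],[0,0,0],1],[[0,0,0],[0,0,0],1],[[0,0,0],[0,0,0],1],[[0,0,0],[0,0,0],1]]'
python3 -m creep '[[[0,0,-0.04],[0,0,0],1],[[0,0,-0.1],[0,0,0],1],[[0,0,-0.15],[0,0,0],1],[[0,0,-0.15],[0,0,0],1],[[0,0,-0.15],[0,0,0],1],[[0,0,-0.15],[0,0,0],1],[[0,0,-0.05],[0,0,0],1],[[0,0,0],[0,0,0],1]]'
python3 - <<'E'
from top import *
for n in('wrist','scene'): toprect(n,(.46,.0175),.1,.033,.044,'s8' if n=='scene' else None)
look('wrist','cradle roof_board')
toprect('scene',(.45,.31),.08,.03,.045)
look('scene','perch_knob dish coaster tin glue hammer')
E
```

```text
time_s: 37.1
eef_pos: [0.4605, 0.017, 0.0274]
ee_rot: [-2.125, -2.314, 0.0]
ft_force: [0.3, -0.3, -0.3]
gripper_width: 0.0913
finger_force: 0.0
time_s: 37.77
eef_pos: [0.4624, 0.0175, 0.2295]
ee_rot: [2.122, 2.31, 0.008]
ft_force: [-0.8, 0.4, -0.2]
gripper_width: 0.0918
finger_force: 0.0
wrist 8744 rect [460.5  19.3] [ 66.1 158.9] 4.7 z 0.0387
scene 1337 rect [460.7  17.9] [ 67.4 160.2] 4.2 z 0.0381
wrist cradle 0.77 px [281. 173.  85. 160.] n 4424 z [0.002 0.007 0.022] rect [461.  21.] [ 90. 157.] 5.2
wrist roof_board 0.85 px [283. 178.  66. 144.] n 8857 z [0.037 0.039 0.04 ] rect [460.  20.] [ 66. 159.] 4.7
scene 522 rect [451.8 306.5] [ 56.7 101.2] 11.9 z 0.0373
scene perch_knob 0.56 px [380. 229.  29.  22.] n 348 z [0.001 0.006 0.01 ] rect [658. 164.] [71. 62.] 27.3
scene perch_knob 0.55 px [380. 226.   9.  16.] n 212 z [0.006 0.038 0.045] rect [656. 168.] [30. 32.] 38.1
scene dish 0.85 px [378. 229.  29.  23.] n 321 z [0.002 0.006 0.011] rect [658. 164.] [70. 62.] 27.7
scene coaster 0.86 px [268. 322.  45.  36.] n 600 z [0.001 0.006 0.01 ] rect [ 654. -195.] [88. 71.] 51.7
scene tin 0.85 px [269. 311.  35.  43.] n 957 z [0.011 0.07  0.073] rect [ 646. -190.] [58. 60.] 73.7
scene tin 0.73 px [124. 323.  37.  42.] n 1095 z [0.004 0.064 0.067] rect [ 454. -428.] [61. 60.] 1.7
scene glue 0.57 px [424. 173.  28.  34.] n 664 z [0.003 0.063 0.111] rect [647. 372.] [23. 24.] 44.5
scene hammer 0.95 px [203. 379. 126.  47.] n 2061 z [0.015 0.025 0.029] rect [ 656. -365.] [238.  85.] 45.7
scene hammer 0.22 px [278. 227.  79.  47.] n 784 z [0.001 0.007 0.02 ] rect [466.  13.] [ 90. 182.] 3.5
```

View pics/s8.png

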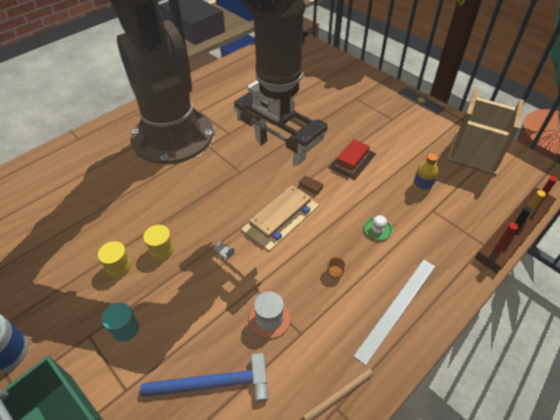

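Everything is in place: the board on the cradle (280,215), block on the mat (352,157), knob in the dish (380,226) and tin on the coaster (269,312). The hammer and glue bottle haven't moved.

```bash
python3 -c "
from station import arm
print(arm.close_job())"
```

```text
the job is handed in; nothing more can be done
None
```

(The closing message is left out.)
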